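Set the drilling template on its studs and swing the keeper over

TASK

Lay the drilling template on the fixture's two stud tops just short of the fixed lip and slide it gently under the lip until both holes drop over the studs and it lies flat on the blank. Then swing the keeper arm over the plate's free end to its stop and let go. Do not ram or drop the template, and leave the hammer, grease tin and wrench where they are.

Things in the scene. Friction and masses are not known exactly. Their poses are not given: they have to be found in the camera images.
- template_grip (a point): Loose aluminium drilling template, plate 150 x 90 x 8 mm (x, y, z), 0.3 to 0.5 kg, flat on the bench, grip up. Point: middle of its black grip bar, over the plate's centre, 32 mm above the underside. z up. Bar: 60 mm along x, 14 mm wide (y), from 20 to 46 mm above the underside. The plate fits either way round (half a turn).
- template_hole (a point): Upper mouth of one of the template's two round 14.5 mm through holes, 8 mm above the underside. The holes are at (x, y) = (+38, -28) (this one) and (-38, +28) mm from the plate's centre. The two small steel discs on the other diagonal are bushings, not holes.
- fixture_seat (a point): Grey steel block fixed to the bench; place and yaw vary. Point: centre of the seat, on the sheet blank's upper face, 24 mm above the bench; the seated template is centred here, underside at this level. x points to the heel and lip, y to the side of the keeper's pivot, z up.
- stud (a point): Top of one of the fixture's two fixed steel studs, at (x, y) = (+38, -28) (this one) and (-38, +28) mm from fixture_seat. 12 mm in diameter, 9 mm tall above the seat, the top 2.5 mm tapered to 7 mm diameter.
- lip (a point): Middle of the fixed lip's free lower edge, at x = +62 mm, 22 mm above the seat. The lip is 10 mm thick, 100 mm wide (y), and runs to x = +97. Below it the heel wall's face is at x = +79, 4 mm past the seated plate's end. The plate passes under the lip riding on the studs, but is clear of it only with its centre at x = -13 or less; it cannot be lowered straight onto the studs.
- keeper (a joint): Steel keeper arm, 22 mm wide, 10 mm thick, on a vertical pivot. Angle in rad, growing anticlockwise from above: 0 = arm along the fixture's -x; starts at -0.7 to 0.05 (stop at -0.8); 1.571 = at its stop, along the fixture's -y, over the plate's end. Stays where left, about 1.5 N at the knob. Underside 12 mm above the seat: 4 mm over a seated template, blocked by one riding on the studs.
- keeper_knob (a point): Keeper's upright black knob, 20 mm in diameter, 36 mm tall, at the arm's free end, 62 mm from the pivot axis. Point: on its axis, 20 mm above the arm's upper face, 16 mm below the knob's top, 42 mm above the seat.
- keeper_pivot (a point): Point on the keeper's vertical pivot axis at the height of keeper_knob, at (x, y) = (-50, +70) mm from fixture_seat. The pivot cap is 26 mm in diameter, its top 25 mm above the seat.
- hammer: Bystander: hammer 260 mm long lying on the bench; origin on its underside. Leave alone.
- grease_tin: Bystander: grey tin 70 mm in diameter, 65 mm tall, standing on the bench; origin at the centre of its base. Leave alone.
- wrench: Bystander: wrench 180 mm long lying on the bench; origin on its underside. Leave alone.
Things that resemble listed ones, but are neither listed nor needed, are in the scene too. Several things look just like the part that bears template_grip: the one meant starts farthest from the robot's base.

How it is judged:
By the outcome, as a careful person would: the job done as asked, in the order asked, and still so for the second after the job is handed in, with the robot touching nothing.
It also fails if it takes over 56 s, if anything falls off the work surface, if the arm or the gripper's body presses on something with over 40 N, if the wrist force passes 120 N, or if a joint passes its speed limit or range.

ROBOT

A 6-joint arm with a two-finger parallel gripper is mounted at the origin on the work surface. World frame = base frame: x ahead of the robot, y to its left, z up, the work surface at z = 0. Lengths are in m, angles in rad, forces in N, time in s.
With the tool pointing down it reaches from about 0.375 to 0.925 m from the base axis. Payload 5.7 kg.
Tool frame: the origin (TCP) lies on the centre line of the jaws, within the pads' length; the fingertips stand tips_ahead ahead of it and the grasp point (between the pads) lies 11 mm behind it (tips_ahead is the distance from the TCP to the fingertips, in m); z points along the fingers, y is the line along which they close (so a half turn about z gives the same grasp; the last joint's range is limited). The gripper opens to 85 mm and grips with 20 to 120 N. Pads are 22 mm wide; open, the fingers measure 114 mm over their backs; the gripper's body (76 mm by 85 mm) begins 54 mm behind the grasp point. The pads swing forward as they close: fully open they stand 13 mm farther back than shut.
Start: joints at [1.109, 0.359, 1.51, -0, 1.272, -0.115], TCP at [0.204, 0.564, 0.239] pointing down, gripper open.
Joint ranges: [-2.97, 2.97], [-1.01, 2.36], [0.21, 2.38], [-0.96, 4.11], [0.2, 2.71], [-2.98, 2.98]. Speed limits (rad/s): [2.39, 2.39, 3.14, 3.14, 3.14, 3.14].

INTERFACE

Orientations are given as a unit quaternion [x, y, z, w].
In Python, from cell import read_state, get_image, hand_in, tips_ahead gives the robot as it stands.
- The arm moves only by the tool step_arm, never from a script. Its argument "targets" is one flat list of numbers, 4 for each row, row after row: the shift along the tool's x, y, z in mm, then the turn about the tool's z in rad. In form: [tx, ty, tz, yaw, tx, ty, tz, yaw, ...]. A call has 1 to 5 rows; each row shifts and turns the commanded pose from where the row before left it, along the tool's axes as they then stand; what a row does not reach is not made up. A row lasts 1/12 s, in which the tool goes at most 41.7 mm and 7.16 degrees, less where a joint would pass 70% of its speed; a pose out of reach is approached as far as the arm can. A call with a gripper value outside its range is refused whole. "fingers" is the finger opening in mm, from 0 to 85.4, set as the call begins (left out, the last holds). The fingers move at their own pace and stop on an object; the grip force is fixed at half the most. Time passes only in rows, so rows that do not move let the fingers close. It gives the time, the measured TCP pose, the force, the opening and the grip force at its end, in the units of the state.
- read_state(): the state, without advancing time (a new reading comes with each control period).
- get_image(name): name is "side" or "top"; returns a dict with "color" (480x640x3 uint8, red, green, blue), "vertical_fov" (degrees; the focal length in pixels is half the picture's height over the tangent of half this angle, whatever the lens; pixels are square), "cx", "cy" (the principal point, pixels), "eye" and "rotation" of the camera in the world. Camera axes: x right, y down, z forward; pixel columns grow to the right and rows downward; lengths in m; the calibration is good to about 2 mm. A picture is of the moment at which its call begins. There is no depth.
- hand_in(): hands the job in; it is judged then, once.
The state is a dict: "time": time; "joints": joint angles; "joint_vel": joint speeds; "effort": joint torques, N m; "tool_pos": TCP position; "eef_rot": TCP orientation; "contact_force": force on the tool from outside, world axes, zero at the start; "torque": the same for the moment, N m; "width": finger opening in m; "gripper_force": force on a finger pad.
Only numpy, scipy, OpenCV 4.12 (cv2) and the standard library are available. Lean on these libraries where they do the work, as an engineer would, in place of code of your own. Each camera call takes 0.05 s, during which the arm holds its last target. There are 200 camera calls.

## Working session

There is one attempt and no reset: what is moved stays moved. The work goes in short steps, Python scripts to look and compute and a tool call to move; the robot and the scene stay as the last step left them, time stands still between calls to the robot, and variables do not carry over. Pictures are saved under pics/ and viewed, at most 10 in all, crops included, and the job is handed in when it is done.

Besides the shell and the picture viewer there is one more tool, called after "Call:" in YAML: its name, and indented under it one key for each argument. step_arm: Moves the arm, as the interface text tells. Its arguments: {"type":"object","properties":{"targets":{"type":"array","items":{"type":"number"}},"fingers":{"type":"number"}},"required":["targets"]}

```bash
mkdir -p pics; ls; cat > h.py <<'E'
import numpy as np, cv2, json
from cell import *
def shot(n,f):
    im=get_image(n); cv2.imwrite(f'pics/{f}.png',im['color'][:,:,::-1])
    np.savez(f'pics/{f}.npz',**im); return im
def load(f): return dict(np.load(f'pics/{f}.npz'))
def foc(im): return im['color'].shape[0]/2/np.tan(np.radians(float(im['vertical_fov']))/2)
def ray(im,u,v):
    f=foc(im); d=np.array(im['rotation'])@np.array([(u-im['cx'])/f,(v-im['cy'])/f,1]); return np.array(im['eye']),d/np.linalg.norm(d)
def onz(im,u,v,z):
    e,d=ray(im,u,v); return e+d*(z-e[2])/d[2]
def tri(a,ua,b,ub):
    e1,d1=ray(a,*ua); e2,d2=ray(b,*ub)
    s=np.linalg.lstsq(np.c_[d1,-d2],e2-e1,rcond=None)[0]
    p,q=e1+s[0]*d1,e2+s[1]*d2; return (p+q)/2,np.linalg.norm(p-q)
def proj(im,p):
    c=np.array(im['rotation']).T@(np.array(p)-np.array(im['eye'])); f=foc(im); return c[0]/c[2]*f+im['cx'],c[1]/c[2]*f+im['cy']
E
python3 - <<'E'
from h import *
for n in ('top','side'):
    im=shot(n,n+'0'); print(n,im['eye'],np.round(im['rotation'],3).tolist(),im['vertical_fov'],im['cx'],im['cy'],[k for k in im])
s=read_state(); print(s); print(tips_ahead if not callable(tips_ahead) else tips_ahead())
E
```

```text
pics
top [ 0.34093846 -0.01172805  1.14373142] [0.707, -0.702, 0.054, -0.064] 51.968937182717 314.01585647321235 237.81563961242438 ['color', 'vertical_fov', 'cx', 'cy', 'eye', 'rotation']
side [-0.38788634 -0.99939881  0.91305341] [0.817, -0.317, 0.179, -0.446] 42.230437301541556 315.80444804168064 237.6655172610064 ['color', 'vertical_fov', 'cx', 'cy', 'eye', 'rotation']
{'time': 0.1, 'joints': array([ 1.10886281e+00,  3.59416481e-01,  1.51133888e+00, -1.41299375e-05,
        1.27252028e+00, -1.15068693e-01]), 'joint_vel': array([ 0.00011499, -0.00137576, -0.00201776, -0.00087287, -0.00158998,
        0.00089129]), 'effort': array([ 5.81967270e-04, -5.28652310e+01, -2.79351461e+01, -3.47026003e-05,
        4.80883667e-03,  2.09529205e-06]), 'tool_pos': array([0.20368938, 0.56371473, 0.23854188]), 'eef_rot': array([ 1.72562166e-01,  9.84998269e-01, -8.08636510e-04, -2.32945756e-04]), 'contact_force': array([-0.24354374, -0.57424482,  0.01765033]), 'torque': array([-0.07088142, -0.04278239, -0.02373869]), 'gripper_force': 0.0, 'width': 0.08550253758286902}
0.008
```

View pics/top0.png

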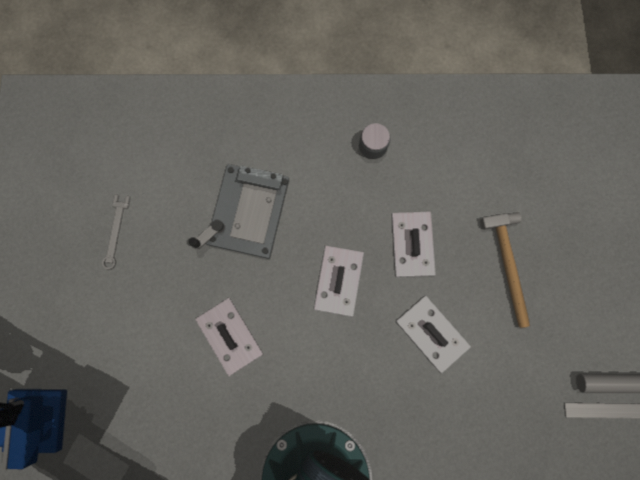

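View pics/side0.png

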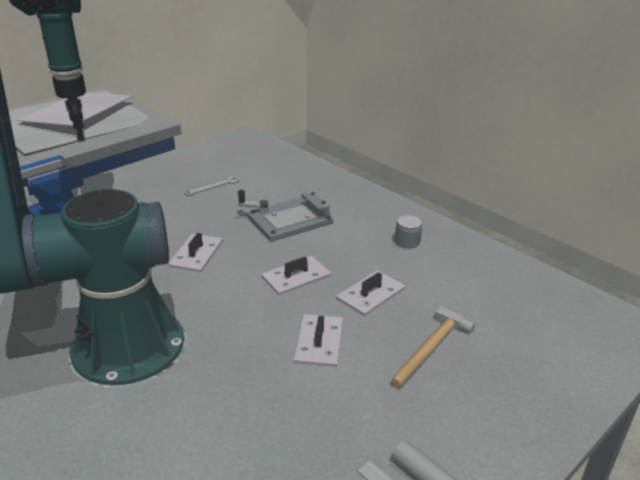

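Top view: four look-alike templates at (229,337), (339,281), (414,244) and (434,334). The base is near (316,465), so (414,244) looks farthest. The fixture is at (255,212), with its lip at (262,178), the keeper pivot at (217,227) and the knob at (194,242). In the side view the candidates are at (195,250), (296,272), (371,291) and (320,338), and the knob is at (241,198).

```bash
python3 - <<'E'
from h import *
t,s=load('top0'),load('side0')
for p in [(229,337),(339,281),(414,244),(434,334)]:
    q=onz(t,*p,0.03); print(p,q.round(3),np.hypot(q[0],q[1]).round(3))
g=lambda im,x,y,w,h,k:cv2.resize(im['color'][y:y+h,x:x+w,::-1],None,fx=k,fy=k,interpolation=cv2.INTER_CUBIC)
a=g(t,180,155,120,112,3.3); a=cv2.resize(a,(400,300*400//320))[:300] if 0 else cv2.resize(a,(400,373))
b=cv2.resize(g(t,384,204,60,80,4),(280,373))
c=cv2.resize(g(s,230,178,110,62,3),(400,225)); d=cv2.resize(g(s,330,264,80,50,3),(360,225))
W=np.zeros((600,780,3),np.uint8); W[:373,:400]=a; W[:373,420:700]=b; W[375:600,:400]=c; W[375:600,420:780]=d
cv2.imwrite('pics/m1.png',W)
E
```

```text
Traceback (most recent call last):
  File "h.py", line 11, in onz
    e,d=ray(im,u,v); return e+d*(z-e[2])/d[2]
        ~~~^^^^^^^^
  File "h.py", line 9, in ray
    f=foc(im); d=np.array(im['rotation'])@np.array([(u-im['cx'])/f,(v-im['cy'])/f,1]); return np.array(im['eye']),d/np.linalg.norm(d)
                 ~~~~~~~~~~~~~~~~~~~~~~~~^~~~~~~~~~~~~~~~~~~~~~~~~~~~~~~~~~~~~~~~~~~~
ValueError: matmul: Input operand 1 has a mismatch in its core dimension 0, with gufunc signature (n?,k),(k,m?)->(n?,m?) (size 3 is different from 4)
```

```bash
sed -i "s/np.array(im\['rotation'\])/Rm(im)/" h.py; sed -i "3i from scipy.spatial.transform import Rotation as R\ndef Rm(im): return R.from_quat(im['rotation']).as_matrix()" h.py
cat h.py | grep Rm; python3 - <<'E'
from h import *
t,s=load('top0'),load('side0')
print(Rm(t).round(3))
for p in [(229,337),(339,281),(414,244),(434,334)]:
    q=onz(t,*p,0.03); print(p,q.round(3),np.hypot(q[0],q[1]).round(3))
print(proj(t,onz(t,229,337,0.03)))
g=lambda im,x,y,w,h,k:cv2.resize(im['color'][y:y+h,x:x+w,::-1],None,fx=k,fy=k,interpolation=cv2.INTER_CUBIC)
a=cv2.resize(g(t,180,155,120,112,1),(400,373),interpolation=cv2.INTER_CUBIC)
b=cv2.resize(g(t,384,204,60,80,1),(280,373),interpolation=cv2.INTER_CUBIC)
c=cv2.resize(g(s,230,178,110,62,1),(400,225),interpolation=cv2.INTER_CUBIC); d=cv2.resize(g(s,330,264,80,50,1),(360,225),interpolation=cv2.INTER_CUBIC)
W=np.zeros((600,780,3),np.uint8); W[:373,:400]=a; W[:373,420:700]=b; W[375:600,:400]=c; W[375:600,420:780]=d
cv2.imwrite('pics/m1.png',W)
E
```

```text
def Rm(im): return R.from_quat(im['rotation']).as_matrix()
    f=foc(im); d=Rm(im)@np.array([(u-im['cx'])/f,(v-im['cy'])/f,1]); return np.array(im['eye']),d/np.linalg.norm(d)
    c=Rm(im).T@(np.array(p)-np.array(im['eye'])); f=foc(im); return c[0]/c[2]*f+im['cx'],c[1]/c[2]*f+im['cy']
[[ 0.008 -0.986  0.166]
 [-1.    -0.005  0.016]
 [-0.015 -0.166 -0.986]]
(229, 337) [0.304 0.193 0.03 ] 0.36
(339, 281) [ 0.43  -0.051  0.03 ] 0.433
(414, 244) [ 0.515 -0.222  0.03 ] 0.561
(434, 334) [ 0.314 -0.261  0.03 ] 0.408
(np.float64(229.0), np.float64(337.0))
```

View pics/m1.png

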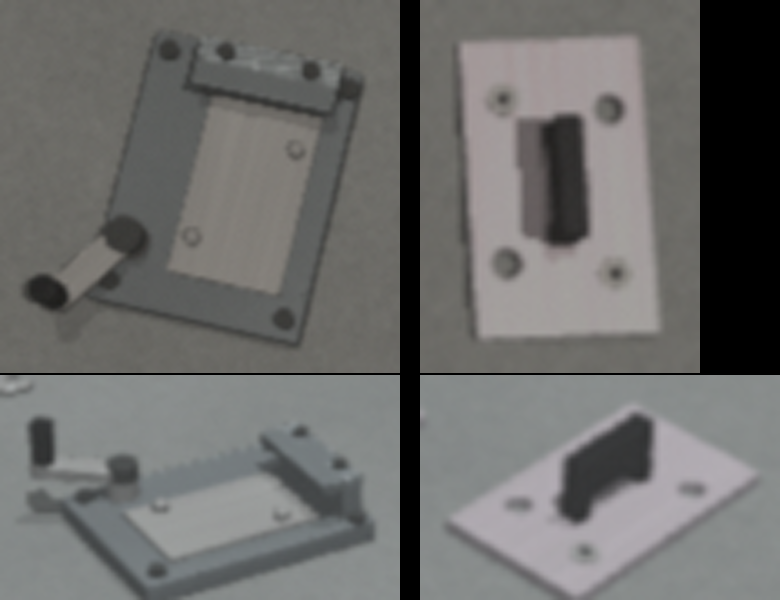

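The close crop confirms the choice: (414,244) is 0.561 m from the base, the farthest of the four. Its holes are at about (424.5,227) and (402.4,260.6), with the bushings on the other diagonal. In the top view the studs are at about (268.8,199.7) and (237.6,225.5); in the side view they are at (307.6,216.6) and (274.3,213.8). Next I'll measure these precisely.

```bash
python3 - <<'E'
from h import *
t,s=load('top0'),load('side0')
def blob(im,u,v,r,dark,k=4):
    g=cv2.cvtColor(im['color'],cv2.COLOR_RGB2GRAY).astype(float)
    u0,v0=int(round(u)),int(round(v)); w=g[v0-r:v0+r+1,u0-r:u0+r+1]
    d=(np.median(w)-w) if dark else (w-np.median(w)); d=np.clip(d-0.3*d.max(),0,None)
    y,x=np.mgrid[-r:r+1,-r:r+1]; return np.array([u0+(d*x).sum()/d.sum(),v0+(d*y).sum()/d.sum()])
# plate quad
def quad(im,u,v):
    g=cv2.cvtColor(im['color'],cv2.COLOR_RGB2GRAY); m=(g>g[max(0,v-45):v+45,u-45:u+45].max()*0.72).astype(np.uint8)
    n,l,st,c=cv2.connectedComponentsWithStats(m)
    i=np.argmin([np.hypot(*(c[k]-[u,v])) if 800<st[k,4]<6000 else 1e9 for k in range(n)])
    cs,_=cv2.findContours((l==i).astype(np.uint8),cv2.RETR_EXTERNAL,cv2.CHAIN_APPROX_NONE)
    h=cv2.convexHull(max(cs,key=cv2.contourArea))[:,0].astype(float); return h
for n,im,uv in (('top',t,(414,244)),('side',s,(371,291))):
    P=np.array([onz(im,*p,0.008)[:2] for p in quad(im,*uv)])
    (c,sz,a)=cv2.minAreaRect((P*1000).astype(np.float32)); print(n,'rect',np.round(c,1),np.round(sz,1),round(a,2))
# bar top centre: dark blob
h1,h2=(424.5,227.1),(402.4,260.6)
sh=[(330+(692-420)/4.5,264+(489-375)/4.5),(330+(517-420)/4.5,264+(504-375)/4.5)]
print('side holes guess',sh)
A=[blob(t,*h1,4,1),blob(t,*h2,4,1)]; B=[blob(s,*p,4,1) for p in sh]
for a,b in zip(A,B): print('hole',a.round(1),b.round(1),onz(t,*a,.008).round(4),onz(s,*b,.008).round(4),tri(t,a,s,b))
st=[(268.8,199.7),(237.6,225.5)]; ss=[(307.6,216.6),(274.3,213.8)]
for a,b in zip(st,ss):
    print('stud',onz(t,*a,.033).round(4),onz(s,*b,.033).round(4),tri(t,a,s,b))
kt=(180+45/3.333,155+291/3.333); ks=(230+41/3.636,178+(423-375)/3.63)
print('knobtop',tri(t,kt,s,ks),onz(t,*kt,.082))
pt=(180+126/3.333,155+232/3.333); ps=(230+123/3.636,178+(462-375)/3.63)
print('pivcap',tri(t,pt,s,ps))
bt=(384+(568-420)/4.667,204+178/4.667); bs=(330+(605-420)/4.5,264+(438-375)/4.5)
print('bartop',tri(t,bt,s,bs))
E
```

```text
top rect [ 520.5 -225.3] [152.2  91.9] 2.33
side rect [1561.3 -116.6] [281.6 447.4] 81.23
side holes guess [(390.44444444444446, 289.3333333333333), (351.55555555555554, 292.6666666666667)]
hole [424.9 226.8] [390.4 289.1] [ 0.5597 -0.2529  0.008 ] [ 0.5601 -0.251   0.008 ] (array([ 0.55909771, -0.25235173,  0.00941595]), np.float64(0.0008681442030748451))
hole [402.9 260. ] [351.7 292.2] [ 0.4812 -0.1998  0.008 ] [ 0.482  -0.1974  0.008 ] (array([ 0.48065744, -0.19922769,  0.00979757]), np.float64(0.0008674965764539889))
stud [0.6171 0.1116 0.033 ] [0.6125 0.1041 0.033 ] (array([0.61903611, 0.11199898, 0.02683308]), np.float64(0.0009614271314324201))
stud [0.5558 0.1821 0.033 ] [0.5532 0.1775 0.033 ] (array([0.5567823 , 0.18256999, 0.02934986]), np.float64(0.0007308315464504573))
knobtop (array([0.50870806, 0.26817385, 0.08396482]), np.float64(0.0017221107033456849)) [0.50832715 0.26920859 0.082     ]
pivcap (array([0.55402777, 0.22412199, 0.05109634]), np.float64(0.00023862335541868408))
bartop (array([ 0.51748075, -0.22353873,  0.04668144]), np.float64(0.0012776603058437023))
```

Template: centre (0.520, -0.226), yaw +2.3°. The two views put its plate top at z≈9 mm and its bar top at 47 mm. Seat: centre about (0.5877, 0.147), yaw about -12.3°. The stud distance and the pivot cap agree with this. The knob is near (0.509, 0.268). I'm moving off now: turn, then swing round and down to above the template.

Call:
step_arm:
  targets: [0,0,0,-0.097,0,0,0,-0.097,0,0,0,-0.097,0,0,0,-0.097]
  fingers: 50

```text
time: 0.43
tool_pos: [0.2037, 0.5639, 0.2387]
eef_rot: [-0.023, 1.0, -0.001, -0.0]
contact_force: [0.1, 0.4, -0.2]
width: 0.0496
gripper_force: 0.0
```

Call:
step_arm:
  targets: [-23.5,-27.4,0,0,-23.5,-27.4,0,0,-23.5,-27.4,0,0,-23.5,-27.4,0,0,-23.5,-27.4,0,0]

```text
time: 0.85
tool_pos: [0.3275, 0.4307, 0.2389]
eef_rot: [-0.021, 1.0, -0.0, -0.0]
contact_force: [1.0, -0.1, 0.2]
width: 0.0499
gripper_force: 0.0
```

Call:
step_arm:
  targets: [-23.5,-27.4,0,0,-23.5,-27.4,0,0,-23.5,-27.4,0,0,-23.5,-27.4,0,0,-23.5,-27.4,0,0]

```text
time: 1.27
tool_pos: [0.4507, 0.2985, 0.239]
eef_rot: [-0.021, 1.0, -0.0, -0.0]
contact_force: [-0.2, -0.2, -0.3]
width: 0.0496
gripper_force: 0.0
```

Call:
step_arm:
  targets: [-3.2,-35.2,0,0,-3.2,-35.2,0,0,-3.2,-35.2,0,0,-3.2,-35.2,0,0,-3.2,-35.2,0,0]

```text
time: 1.68
tool_pos: [0.4729, 0.1233, 0.239]
eef_rot: [-0.021, 1.0, -0.0, -0.0]
contact_force: [0.7, 0.7, -0.4]
width: 0.0497
gripper_force: 0.0
```

Call:
step_arm:
  targets: [-3.2,-35.2,12,0,-3.2,-35.2,12,0,-3.2,-35.2,12,0,-3.2,-35.2,12,0,-3.2,-35.2,12,0]

```text
time: 2.1
tool_pos: [0.4961, -0.0519, 0.1787]
eef_rot: [-0.021, 1.0, -0.0, -0.0]
contact_force: [0.3, 0.3, -0.3]
width: 0.0494
gripper_force: 0.0
```

Call:
step_arm:
  targets: [-3.2,-35.2,12,0,-3.2,-35.2,12,0,-3.2,-35.2,12,0,-3.2,-35.2,12,0,-3.2,-35.2,12,0]

```text
time: 2.52
tool_pos: [0.5193, -0.2271, 0.1184]
eef_rot: [-0.02, 1.0, 0.0, -0.0]
contact_force: [1.0, 0.1, -0.5]
width: 0.0499
gripper_force: 0.0
```

Call:
step_arm:
  targets: [0,0,0,0,0,0,0,0]

```text
time: 2.68
tool_pos: [0.5192, -0.227, 0.1182]
eef_rot: [-0.019, 1.0, 0.0, -0.001]
contact_force: [0.2, -0.0, 0.4]
width: 0.0498
gripper_force: 0.0
```

Call:
step_arm:
  targets: [-0.7,1,16,0,0,0,16,0,0,0,16,0,0,0,14,0,0,0,12,0]

```text
time: 3.1
tool_pos: [0.5197, -0.2225, 0.0448]
eef_rot: [-0.021, 1.0, 0.0, -0.001]
contact_force: [-1.1, 0.7, -0.7]
width: 0.0501
gripper_force: 0.0
```

Call:
step_arm:
  targets: [0,0,9,0,0,0,5,0,0,0,3,0,0,0,0,0]

```text
time: 3.43
tool_pos: [0.5202, -0.2238, 0.0281]
eef_rot: [-0.021, 1.0, 0.0, -0.0]
contact_force: [0.6, -0.8, 0.2]
width: 0.0499
gripper_force: 0.0
```

Call:
step_arm:
  targets: [0,0,0,0,0,0,0,0,0,0,0,0,0,0,0,0,0,0,0,0]
  fingers: 5

```text
time: 3.85
tool_pos: [0.5209, -0.2248, 0.0291]
eef_rot: [-0.021, 1.0, -0.0, 0.001]
contact_force: [-0.8, -0.1, 6.3]
width: 0.0128
gripper_force: 59.9
```

Call:
step_arm:
  targets: [0,0,0,0,0,0,0,0,0,0,0,0,0,0,0,0]

```text
time: 4.18
tool_pos: [0.5209, -0.2248, 0.0291]
eef_rot: [-0.021, 1.0, -0.0, 0.001]
contact_force: [-0.6, 0.3, 6.0]
width: 0.0127
gripper_force: 59.9
```

Call:
step_arm:
  targets: [0,0,-3,0,0,0,-6,0,0,0,-10,0,0,0,-12,0,0,0,-12,0]

```text
time: 4.6
tool_pos: [0.5198, -0.2241, 0.0719]
eef_rot: [-0.021, 1.0, 0.0, -0.001]
contact_force: [-0.0, -0.5, -5.2]
width: 0.0129
gripper_force: 58.5
```

Call:
step_arm:
  targets: [0,0,-14,0,0,0,-16,0.064,0,0,-16,0.064,0,0,-16,0.064,0,0,-16,0.064]

```text
time: 5.02
tool_pos: [0.5198, -0.2241, 0.1505]
eef_rot: [0.109, 0.994, 0.0, -0.0]
contact_force: [0.3, -0.2, -5.2]
width: 0.0131
gripper_force: 58.6
```

Call:
step_arm:
  targets: [1,12,0,0,2.3,27,0,0,2.3,27,0,0,2.3,27,0,0,2.3,27,0,0]

```text
time: 5.43
tool_pos: [0.535, -0.1029, 0.1488]
eef_rot: [0.107, 0.994, 0.0, -0.001]
contact_force: [0.2, -0.3, -5.2]
width: 0.0127
gripper_force: 59.0
```

Call:
step_arm:
  targets: [2.3,27,0,0,2.3,27,0,0,2.3,27,0,0,2.3,27,0,0,2.3,27,0,0]

```text
time: 5.85
tool_pos: [0.5523, 0.0315, 0.1488]
eef_rot: [0.106, 0.994, 0.0, -0.001]
contact_force: [-0.2, 1.1, -5.6]
width: 0.0131
gripper_force: 59.0
```

Call:
step_arm:
  targets: [2.3,27,0,0,2.3,27,0,0,2.3,27,0,0,2.3,27,0,0,1,15,0,0]

```text
time: 6.27
tool_pos: [0.5688, 0.1551, 0.1488]
eef_rot: [0.106, 0.994, 0.001, -0.001]
contact_force: [0.3, -0.4, -5.0]
width: 0.0128
gripper_force: 59.2
```

Call:
step_arm:
  targets: [0,0,15,0,0,0,15,0,0,0,8,0,0,0,0,0,0,0,0,0]

```text
time: 6.68
tool_pos: [0.5689, 0.1515, 0.1107]
eef_rot: [0.107, 0.994, -0.0, -0.001]
contact_force: [0.1, -0.4, -3.7]
width: 0.0129
gripper_force: 59.1
```

```bash
python3 - <<'E'
from h import *
t=shot('top','top1'); s=shot('side','side1'); st=read_state(); print(st['tool_pos'],st['eef_rot'],st['contact_force'],st['width'])
z=lambda im,x,y,w,h,W,H:cv2.resize(im['color'][y:y+h,x:x+w,::-1],(W,H),interpolation=cv2.INTER_CUBIC)
cv2.imwrite('pics/m2.png',np.hstack([z(t,190,150,130,150,390,450),z(s,215,150,130,150,390,450)]))
E
```

```text
[0.57020588 0.15152302 0.11187243] [1.07310123e-01 9.94225522e-01 4.16631727e-05 3.84905290e-04] [-0.11477665 -0.47696499 -4.43200086] 0.012824041079986253
```

View pics/m2.png

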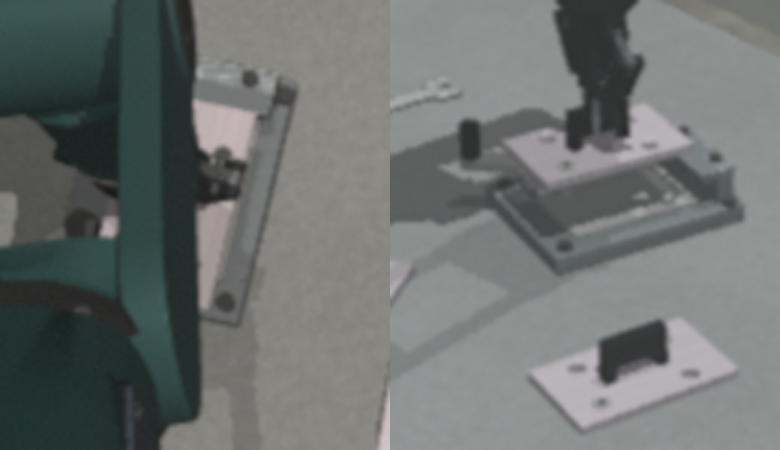

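The side view shows the template held level, with its holes near crop (548,140) and (652,145), still on the same diagonal as the studs. The arm blocks most of the top view. I'll work out the plate's centre relative to the TCP.

```bash
python3 - <<'E'
from h import *
s0,s=load('side0'),load('side1')
def quadc(im,u,v,z):
    hsv=cv2.cvtColor(im['color'],cv2.COLOR_RGB2GRAY); 
def blob(im,u,v,r):
    g=cv2.cvtColor(im['color'],cv2.COLOR_RGB2GRAY).astype(float)
    u0,v0=int(round(u)),int(round(v)); w=g[v0-r:v0+r+1,u0-r:u0+r+1]
    d=np.clip(np.median(w)-w,0,None); d=np.clip(d-0.3*d.max(),0,None)
    y,x=np.mgrid[-r:r+1,-r:r+1]; return np.array([u0+(d*x).sum()/d.sum(),v0+(d*y).sum()/d.sum()])
c=lambda x,y:(215+(x-390)/3,150+y/3)
H=[blob(s,*c(652,145),3),blob(s,*c(548,140),3)]
zt=.1119-.0211
P=[onz(s,*h,zt)-[.001,.0015,0] for h in H]; print(np.round(H,1),np.round(P,4))
m=(P[0]+P[1])/2; d=P[0]-P[1]; print('centre',m.round(4),'len',np.linalg.norm(d),'yaw',np.degrees(np.arctan2(d[1],d[0]))+36.38)
# stud top in side0: print local grey
g=cv2.cvtColor(s0['color'],cv2.COLOR_RGB2GRAY)
print(g[208:222,267:283]); print(g[210:224,300:316])
g=cv2.cvtColor(load('top0')['color'],cv2.COLOR_RGB2GRAY)
print(g[219:233,230:246]); print(g[193:207,261:277])
E
```

```text
[[302.1 199.1]
 [267.5 196.1]] [[0.5974 0.1096 0.0908]
 [0.5376 0.1853 0.0908]]
centre [0.5675 0.1475 0.0908] len 0.09642171407848255 yaw -15.309668460156452
[[ 98 111 120 123 122 122 122 122 122 122 122 123 122 122 121 122]
 [ 99 107 118 121 122 121 122 122 122 122 122 122 122 123 123 125]
 [ 99 107 117 121 122 122 121 122 121 122 124 125 125 128 132 137]
 [104 113 119 121 121 123 128 130 127 127 132 136 140 144 147 148]
 [113 117 121 122 122 128 141 146 139 141 146 148 151 153 152 152]
 [120 124 127 129 123 126 144 148 139 142 150 153 153 153 154 154]
 [134 138 143 143 125 113 122 122 116 131 148 154 155 155 155 155]
 [149 151 153 151 138 120 116 116 116 136 152 155 155 155 155 155]
 [155 156 155 154 151 145 143 143 144 151 155 155 155 155 154 155]
 [154 156 156 156 155 155 155 155 154 155 155 155 155 155 155 156]
 [143 154 156 156 156 156 155 155 155 155 154 155 156 156 156 156]
 [125 143 153 156 156 155 155 155 155 157 156 157 156 156 156 156]
 [110 123 142 153 157 156 156 156 156 157 156 156 156 156 156 154]
 [114 112 124 142 154 157 157 156 155 156 155 155 155 155 154 155]]
[[1
[... 2113 characters left out ...]
 125 124 124 124 118 102  93]
 [126 126 125 125 125 113 107 110 113 119 122 124 124 113  98  95]
 [126 126 126 126 120 108 105 114 115 115 120 125 123 110  95  94]
 [125 125 125 124 114 101 110 121 118 110 114 124 119 102  91  95]
 [126 125 125 125 119 106 105 113 113  99 105 121 117 102  92  95]
 [125 125 125 126 123 106  93  97  97  93 106 122 111  97  94  95]
 [125 125 125 126 124 117 103  92  95 106 117 122 110  94  95  96]
 [125 125 125 125 125 125 119 114 114 119 123 123 106  91  94  95]
 [126 126 126 125 125 124 127 124 122 124 124 119 105  93  94  96]
 [125 125 125 125 126 126 126 125 123 123 123 111  96  94  95  96]
 [125 124 125 125 125 126 125 125 122 123 123 111  95  94  96  96]]
```

```bash
python3 - <<'E'
from h import *
t,s=load('top0'),load('side0')
Q=[]
for a,b in (((268.4,199.1),(307,214.7)),((237.1,225.4),(273.6,212.6))):
    p,e=tri(t,a,s,b); Q.append(p); print(p.round(4),round(e,4),onz(t,*a,.033).round(4),onz(s,*b,.033).round(4))
for k in (0,1):
    pass
for f,pts in ((t,((268.4,199.1),(237.1,225.4))),(s,((307,214.7),(273.6,212.6)))):
    A,B=[onz(f,*p,.033) for p in pts]; d=A-B; print(((A+B)/2).round(4),np.linalg.norm(d).round(4),np.degrees(np.arctan2(d[1],d[0]))+36.38)
A,B=Q; d=A-B; print('tri',((A+B)/2).round(4),np.linalg.norm(d).round(4),np.degrees(np.arctan2(d[1],d[0]))+36.38)
# yaw from lip/blank long edges, top view: line fits of fixture dark outline right edge
g=cv2.GaussianBlur(cv2.cvtColor(t['color'],cv2.COLOR_RGB2GRAY),(3,3),0).astype(float)
for z,(r0,r1),(x0,x1),(sl) in ((.024,(200,236),(262,284),0),(.024,(205,238),(222,250),0)):
    pts=[]
    for r in range(r0,r1):
        c0=int(np.interp(r,[200,240],[x0+6,x0-3])); row=np.abs(np.diff(g[r,c0:c0+16])); i=row.argmax(); pts.append(onz(t,c0+i+.5,r,z)[:2])
    pts=np.array(pts,dtype=np.float32); vx,vy,_,_=cv2.fitLine(pts,cv2.DIST_HUBER,0,.01,.01).ravel(); print('edge yaw',np.degrees(np.arctan(vy/vx)))
E
```

```text
[0.6183 0.1127 0.0331] 0.0005 [0.6185 0.1126 0.033 ] [0.6182 0.1129 0.033 ]
[0.5558 0.1834 0.0333] 0.0004 [0.556  0.1833 0.033 ] [0.556 0.184 0.033]
[0.5873 0.1479 0.033 ] 0.0944 -12.149359973340374
[0.5871 0.1484 0.033 ] 0.0944 -12.394816622023825
tri [0.587  0.148  0.0332] 0.0944 -12.11304251565236
edge yaw -12.388664
edge yaw -13.808856
```

```bash
cat >> h.py <<'E'
def plate_side(im,z,box,thr=None,show=None):
    """hull of plate's top face in side view -> corners on plane z"""
    x,y,w,h=box; c=im['color'][y:y+h,x:x+w].astype(int); g=c.mean(2)
    pink=(c[:,:,0]-c[:,:,1]>3); th,_=cv2.threshold(g[pink].astype(np.uint8).reshape(-1,1),0,255,cv2.THRESH_OTSU)
    m=(pink&(g>(thr or th))).astype(np.uint8)
    n,l,st,_=cv2.connectedComponentsWithStats(m); m=(l==1+st[1:,4].argmax()).astype(np.uint8)
    cs,_=cv2.findContours(m,cv2.RETR_EXTERNAL,cv2.CHAIN_APPROX_NONE); hl=cv2.convexHull(max(cs,key=cv2.contourArea))[:,0]
    if show: cv2.imwrite(show,cv2.resize(np.hstack([m*255]),None,fx=4,fy=4,interpolation=0))
    P=np.array([onz(im,u+x,v+y,z)[:2] for u,v in hl])
    return th,cv2.minAreaRect((P*1000).astype(np.float32)),st[1:,4].max()
E
python3 - <<'E'
from h import *
s0,s=load('side0'),load('side1')
print(plate_side(s0,.008,(330,262,80,55)))
for z in (.0888,.0908): print(plate_side(s,z,(245,180,90,40)), plate_side(s,z,(245,180,90,40),120))
g=cv2.cvtColor(s['color'],cv2.COLOR_RGB2GRAY); print(g[194:216:2,250:275:2])
E
```

```text
(158.0, ((521.3470458984375, -223.07374572753906), (146.9633331298828, 86.52445220947266), 2.254713296890259), np.int32(866))
(164.0, ((608.1458129882812, 148.2843017578125), (85.64869689941406, 72.37211608886719), 77.05111694335938), np.int32(200)) (164.0, ((570.1688232421875, 153.58253479003906), (94.38993072509766, 148.3014373779297), 77.76921081542969), np.int32(592))
(164.0, ((605.72900390625, 145.49954223632812), (85.44085693359375, 72.19648742675781), 77.05110168457031), np.int32(200)) (164.0, ((567.84423828125, 150.78489685058594), (94.16088104248047, 147.94155883789062), 77.76921081542969), np.int32(592))
[[ 96  96  95  99 105 122 145 150 169 159 146 137  63]
 [ 95 110 131 146 153 155 156 147 132 121 145 149  63]
 [105 105 135 155 156 156 156 156 151 151 155 150  70]
 [128 122 101 132 156 156 156 156 155 156 156 156 138]
 [105 104 102 100 131 156 157 157 157 156 156 155 154]
 [101 102 103 101  99 132 155 155 154 155 151 133 118]
 [ 98  96  93  93 100  99 131 155 155 156 152 141 136]
 [115  95  89  89  89  96  96 127 155 157 157 155 150]
 [ 81  62  62  73  78  89  92  96 126 146 136 127 120]
 [ 70  64  75  94  89  82  89  93  98 117 112 103  96]
 [105  97  90  86  84  81  73  96 103  91  84  89  93]]
```

Seat refined to (0.5871, 0.1481), yaw -12.2°, with the stud tops measured at 33 mm. The held plate's yaw is -12.2°, so they match. The plate centre sits about 18 mm short of the seat and 1 mm off in y. Lowering gently onto the studs.

Call:
step_arm:
  targets: [0,1,10,0,0,0,10,0,0,0,10,0,0,0,8,0,0,0,4,0]

```text
time: 7.2
tool_pos: [0.5688, 0.1524, 0.0673]
eef_rot: [0.107, 0.994, -0.0, -0.001]
contact_force: [-0.2, -0.6, -5.2]
width: 0.0128
gripper_force: 59.2
```

Call:
step_arm:
  targets: [0,0,2,0,0,0,1,0,0,0,1,0,0,0,0,0]

```text
time: 7.53
tool_pos: [0.5702, 0.1527, 0.0654]
eef_rot: [0.107, 0.994, -0.0, 0.0]
contact_force: [0.2, 1.1, -4.6]
width: 0.0126
gripper_force: 59.2
```

Call:
step_arm:
  targets: [0,0,1,0,0,0,0,0,0,0,0,0]

```text
time: 7.78
tool_pos: [0.5701, 0.1527, 0.0645]
eef_rot: [0.107, 0.994, 0.0, 0.0]
contact_force: [0.5, 0.4, -4.7]
width: 0.0131
gripper_force: 59.2
```

Call:
step_arm:
  targets: [0,0,0.7,0,0,0,0,0,0,0,0,0]

```text
time: 8.03
tool_pos: [0.57, 0.1527, 0.0636]
eef_rot: [0.107, 0.994, -0.0, 0.0]
contact_force: [-0.0, -0.6, -5.5]
width: 0.0129
gripper_force: 59.2
```

Call:
step_arm:
  targets: [0,0,0.7,0,0,0,0,0,0,0,0,0]

```text
time: 8.28
tool_pos: [0.57, 0.1527, 0.0628]
eef_rot: [0.107, 0.994, -0.0, -0.0]
contact_force: [0.3, -0.1, -4.3]
width: 0.0128
gripper_force: 59.2
```

Call:
step_arm:
  targets: [0,0,0.7,0,0,0,0,0,0,0,0,0]

```text
time: 8.53
tool_pos: [0.57, 0.1527, 0.0622]
eef_rot: [0.107, 0.994, -0.0, 0.0]
contact_force: [1.0, -0.0, -4.7]
width: 0.0126
gripper_force: 59.3
```

Call:
step_arm:
  targets: [0,0,0.7,0,0,0,0,0,0,0,0,0]

```text
time: 8.78
tool_pos: [0.5701, 0.1527, 0.062]
eef_rot: [0.107, 0.994, -0.0, 0.0]
contact_force: [-2.3, -0.0, 2.7]
width: 0.0129
gripper_force: 60.3
```

Call:
step_arm:
  targets: [0,0,0.5,0,0,0,0,0,0,0,0,0]

```text
time: 9.03
tool_pos: [0.5701, 0.1527, 0.062]
eef_rot: [0.107, 0.994, 0.0, 0.0]
contact_force: [-2.7, -0.5, 9.0]
width: 0.0128
gripper_force: 61.3
```

Touched down on the studs (contact at TCP z 0.062). Easing the pressure and sliding under the lip.

Call:
step_arm:
  targets: [0,0,-0.7,0,-1.5,0,0,0,-2,0,0,0,-2,0,0,0,-2,0,0,0]

```text
time: 9.45
tool_pos: [0.5753, 0.1515, 0.062]
eef_rot: [0.107, 0.994, -0.0, -0.002]
contact_force: [-8.7, 1.6, 10.4]
width: 0.0131
gripper_force: 61.3
```

Call:
step_arm:
  targets: [-2,0,0,0,-2,0,0,0,-1.5,0,0,0,-1,0,0,0,0,0,0,0]

```text
time: 9.87
tool_pos: [0.5822, 0.15, 0.062]
eef_rot: [0.107, 0.994, -0.0, -0.001]
contact_force: [-5.7, 1.2, 7.7]
width: 0.0126
gripper_force: 61.1
```

Call:
step_arm:
  targets: [-1,0,0,0,0,0,0,0]

```text
time: 10.03
tool_pos: [0.583, 0.1498, 0.0619]
eef_rot: [0.107, 0.994, -0.0, -0.002]
contact_force: [-6.9, 1.8, 8.5]
width: 0.013
gripper_force: 61.1
```

Call:
step_arm:
  targets: [-1,0,0,0,0,0,0,0]

```text
time: 10.2
tool_pos: [0.584, 0.1495, 0.0619]
eef_rot: [0.107, 0.994, -0.0, -0.002]
contact_force: [-5.3, 0.7, 6.5]
width: 0.0133
gripper_force: 60.9
```

Call:
step_arm:
  targets: [-1,0,0,0,0,0,0,0]

```text
time: 10.37
tool_pos: [0.5856, 0.1492, 0.0616]
eef_rot: [0.107, 0.994, -0.0, -0.001]
contact_force: [-0.4, -0.9, -3.7]
width: 0.0131
gripper_force: 59.5
```

Call:
step_arm:
  targets: [-1,0,0,0,0,0,0,0]

```text
time: 10.53
tool_pos: [0.5881, 0.1487, 0.0612]
eef_rot: [0.107, 0.994, -0.0, 0.0]
contact_force: [-0.0, 0.1, -5.8]
width: 0.0131
gripper_force: 59.2
```

The load came off just where the holes meet the studs, so I'm lowering.

Call:
step_arm:
  targets: [0,0,0.7,0,0,0,0.7,0,0,0,0,0]

```text
time: 10.78
tool_pos: [0.5877, 0.1488, 0.0599]
eef_rot: [0.107, 0.994, -0.0, -0.0]
contact_force: [0.0, -0.2, -5.1]
width: 0.0127
gripper_force: 59.2
```

Call:
step_arm:
  targets: [0,0,0.7,0,0,0,0.7,0,0,0,0,0]

```text
time: 11.03
tool_pos: [0.588, 0.1488, 0.0589]
eef_rot: [0.107, 0.994, -0.0, 0.0]
contact_force: [0.7, -0.4, -6.1]
width: 0.0132
gripper_force: 59.3
```

Call:
step_arm:
  targets: [0,0,0.8,0,0,0,0.8,0,0,0,0,0]

```text
time: 11.28
tool_pos: [0.588, 0.1488, 0.0573]
eef_rot: [0.107, 0.994, -0.0, 0.0]
contact_force: [1.4, -0.5, -5.3]
width: 0.0128
gripper_force: 59.3
```

Call:
step_arm:
  targets: [0,0,0.8,0,0,0,0.8,0,0,0,0,0]

```text
time: 11.53
tool_pos: [0.588, 0.1488, 0.0557]
eef_rot: [0.107, 0.994, -0.0, 0.0]
contact_force: [1.9, -1.0, -4.9]
width: 0.0128
gripper_force: 59.3
```

Call:
step_arm:
  targets: [0,0,0.8,0,0,0,0.8,0,0,0,0,0]

```text
time: 11.78
tool_pos: [0.588, 0.1488, 0.0541]
eef_rot: [0.107, 0.994, -0.0, 0.0]
contact_force: [4.1, -1.4, -3.6]
width: 0.0128
gripper_force: 59.3
```

Call:
step_arm:
  targets: [-0.4,0,0.5,0,0,0,0.5,0,0,0,0,0]

```text
time: 12.03
tool_pos: [0.588, 0.1487, 0.0531]
eef_rot: [0.107, 0.994, -0.0, 0.0]
contact_force: [1.9, -1.8, -1.9]
width: 0.013
gripper_force: 59.6
```

Call:
step_arm:
  targets: [0,0,0.5,0,0,0,0,0]

```text
time: 12.2
tool_pos: [0.5881, 0.1487, 0.0532]
eef_rot: [0.107, 0.994, -0.0, 0.0]
contact_force: [-0.0, -2.3, 3.0]
width: 0.0129
gripper_force: 60.4
```

The plate is fully down: it dropped 9 mm, from 0.062 to 0.053. Releasing, rising, and moving to the far side of the knob.

Call:
step_arm:
  targets: [0,0,-0.3,0,0,0,0,0,0,0,0,0,0,0,0,0]
  fingers: 40

```text
time: 12.53
tool_pos: [0.5876, 0.149, 0.0528]
eef_rot: [0.107, 0.994, 0.0, -0.0]
contact_force: [-0.5, -0.5, 0.6]
width: 0.0401
gripper_force: 0.0
```

Call:
step_arm:
  targets: [0,0,-5,0,0,0,-10,0,0,0,-15,0,0,0,-20,0,0,0,-20,0]

```text
time: 12.95
tool_pos: [0.5877, 0.1488, 0.1241]
eef_rot: [0.107, 0.994, -0.0, -0.0]
contact_force: [0.5, -0.4, -0.3]
width: 0.0403
gripper_force: 0.0
```

Call:
step_arm:
  targets: [0,0,-20,0,0,0,-10,0,11,16,0,0,11,16,0,0,11,16,0,0]

```text
time: 13.37
tool_pos: [0.5659, 0.2031, 0.1537]
eef_rot: [0.108, 0.994, 0.0, 0.0]
contact_force: [0.0, -0.1, 0.8]
width: 0.0398
gripper_force: 0.0
```

Call:
step_arm:
  targets: [11,16,0,0,11,16,0,0,11,16,0,0,11,16,0,0,11,16,0,0]
  fingers: 0

```text
time: 13.78
tool_pos: [0.5287, 0.2934, 0.1531]
eef_rot: [0.107, 0.994, -0.0, -0.0]
contact_force: [-0.2, 0.7, -0.3]
width: -0.0001
gripper_force: 0.0
```

Call:
step_arm:
  targets: [0,0,0,0.117,0,0,0,0.117,0,0,0,0.117,0,0,0,0.117,0,0,0,0.117]

```text
time: 14.2
tool_pos: [0.5291, 0.2927, 0.1531]
eef_rot: [0.392, 0.92, -0.0, -0.0]
contact_force: [0.7, -0.4, 0.2]
width: 0.0001
gripper_force: 0.0
```

Call:
step_arm:
  targets: [0,0,0,0.117,0,0,0,0.117,0,0,0,0.117,0,0,0,0.117,0,0,0,0.117]

```text
time: 14.62
tool_pos: [0.5291, 0.2926, 0.1531]
eef_rot: [0.641, 0.768, -0.0, -0.0]
contact_force: [1.4, 0.3, -0.6]
width: -0.0001
gripper_force: 0.0
```

Call:
step_arm:
  targets: [0,0,0,0.117,0,0,0,0.117,0,0,0,0.117,0,0,0,0.117,0,0,0,0.117]

```text
time: 15.03
tool_pos: [0.5292, 0.2926, 0.1531]
eef_rot: [0.835, 0.551, -0.0, -0.0]
contact_force: [-0.8, 1.1, -0.9]
width: -0.0002
gripper_force: 0.0
```

Call:
step_arm:
  targets: [0,0,0,0.117,0,0,0,0.117,0,0,0,0.117,0,0,0,0]

```text
time: 15.37
tool_pos: [0.5291, 0.2926, 0.1531]
eef_rot: [0.918, 0.397, -0.0, -0.0]
contact_force: [-0.5, 0.7, 0.9]
width: 0.0002
gripper_force: 0.0
```

```bash
python3 - <<'E'
from h import *
t=shot('top','top2'); s=shot('side','side2'); st=read_state(); print(st['tool_pos'],st['eef_rot'],st['joints'].round(2),st['width'],st['time'])
z=lambda im,x,y,w,h,W,H:cv2.resize(im['color'][y:y+h,x:x+w,::-1],(W,H),interpolation=cv2.INTER_CUBIC)
cv2.imwrite('pics/m3.png',np.hstack([z(t,170,140,130,150,390,450),z(s,215,150,130,150,390,450)]))
E
```

```text
[0.5291844  0.29257744 0.15302148] [ 9.16225746e-01  4.00662427e-01 -4.56310457e-05  1.20284493e-05] [ 0.39  0.45  1.6  -0.    1.09  1.14] 2.4596779441739456e-05 15.4667
```

View pics/m3.png

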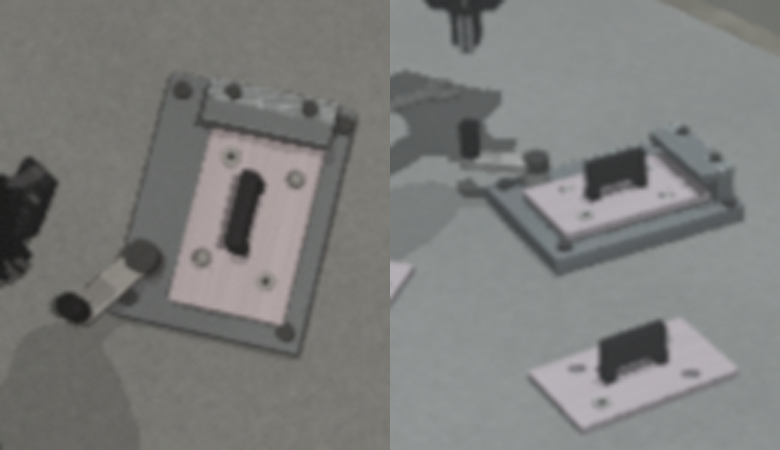

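The top view shows the template seated flat, with the stud tops visible in both holes at crop (296,179) and (201,257). The keeper has not moved, with its knob at (72,307). Lowering the closed fingers behind the knob and starting the push.

Call:
step_arm:
  targets: [0,0,18,0,0,0,20,0,0,0,20,0,0,0,18,0,0,0,11,0]

```text
time: 15.88
tool_pos: [0.5283, 0.2922, 0.0641]
eef_rot: [0.916, 0.4, -0.001, 0.0]
contact_force: [0.3, -0.4, 0.2]
width: -0.0002
gripper_force: 0.0
```

Call:
step_arm:
  targets: [-3,0,0,0,-3,0,0,0,-2,0,0,0]

```text
time: 16.13
tool_pos: [0.5243, 0.2869, 0.0667]
eef_rot: [0.917, 0.399, 0.001, -0.0]
contact_force: [1.4, 1.3, -0.9]
width: -0.0002
gripper_force: 0.8
```

Call:
step_arm:
  targets: [-4.4,-1.53,0,-0.07,-4.4,-1.53,0,-0.07,-4.4,-1.53,0,-0.07,-4.4,-1.53,0,-0.07,-4.4,-1.53,0,-0.07]

```text
time: 16.55
tool_pos: [0.5063, 0.2737, 0.0675]
eef_rot: [0.832, 0.554, 0.002, 0.0]
contact_force: [0.2, 1.1, -0.8]
width: -0.0001
gripper_force: 0.8
```

```bash
python3 - <<'E'
from h import *
st=read_state(); p=st['tool_pos']; print(p,st['contact_force'])
y=R.from_quat(st['eef_rot']).as_matrix()[:,1]; er=-y[:2]; et=np.array([-er[1],er[0]]); d=p[:2]-[.553,.2271]
print('r',d@er,'b',-d@et,'ang',np.degrees(np.arctan2(er[1],er[0])))
s=shot('side','side3'); t=shot('top','top3')
z=lambda im,x,y,w,h,W,H:cv2.resize(im['color'][y:y+h,x:x+w,::-1],(W,H),interpolation=cv2.INTER_CUBIC)
cv2.imwrite('pics/m4.png',np.hstack([z(t,150,160,130,130,390,390),z(s,215,150,130,130,390,390)]))
E
```

```text
[0.50626931 0.27367417 0.06754151] [ 0.17423498  1.10560821 -0.83346133]
r 0.0610774148374864 b 0.024948551663136205 ang 157.31486374564167
```

View pics/m4.png

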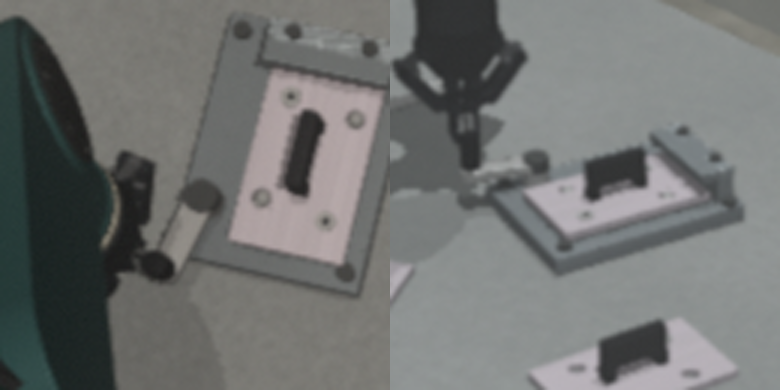

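The keeper is following: in the top view the knob is now at crop (157,265) and the arm has turned. Carrying on round the arc.

Call:
step_arm:
  targets: [-4.4,-1.53,0,-0.07,-4.4,-1.53,0,-0.07,-4.4,-1.53,0,-0.07,-4.4,-1.53,0,-0.07,-4.4,-1.53,0,-0.07]

```text
time: 17.07
tool_pos: [0.4932, 0.2545, 0.0672]
eef_rot: [0.724, 0.69, 0.001, 0.0]
contact_force: [0.7, 1.1, 1.3]
width: -0.0001
gripper_force: 0.8
```

Call:
step_arm:
  targets: [-4.4,-1.53,0,-0.07,-4.4,-1.53,0,-0.07,-4.4,-1.53,0,-0.07,-4.4,-1.53,0,-0.07,-4.4,-1.53,0,-0.07]

```text
time: 17.48
tool_pos: [0.4876, 0.232, 0.0671]
eef_rot: [0.593, 0.805, 0.001, 0.001]
contact_force: [0.4, 2.0, 0.8]
width: 0.0001
gripper_force: 0.8
```

Call:
step_arm:
  targets: [-4.4,-1.53,0,-0.07,-4.4,-1.53,0,-0.07,-4.4,-1.53,0,-0.07,-4.4,-1.53,0,-0.07,-4.4,-1.53,0,-0.07]

```text
time: 17.9
tool_pos: [0.4898, 0.2088, 0.067]
eef_rot: [0.444, 0.896, 0.001, 0.001]
contact_force: [-0.7, 1.3, 0.1]
width: -0.0001
gripper_force: 0.7
```

Call:
step_arm:
  targets: [-4.4,-1.53,0,-0.07,-4.4,-1.53,0,-0.07,-4.4,-1.53,0,-0.07,-4.4,-1.53,0,-0.07,-4.4,-1.53,0,-0.07]

```text
time: 18.32
tool_pos: [0.4996, 0.1878, 0.0668]
eef_rot: [0.281, 0.96, 0.0, 0.0]
contact_force: [-0.5, 1.5, 0.2]
width: 0.0001
gripper_force: 0.7
```

```bash
python3 - <<'E'
from h import *
st=read_state(); p=st['tool_pos']; print(p,st['contact_force'])
y=R.from_quat(st['eef_rot']).as_matrix()[:,1]; er=-y[:2]; et=np.array([-er[1],er[0]]); d=p[:2]-[.553,.2271]
print('r',d@er,'b',-d@et,'ang',np.degrees(np.arctan2(er[1],er[0]))%360)
E
```

```text
[0.49963781 0.1878305  0.06683666] [-0.50239899  1.46942997  0.19686846]
r 0.061849993351292154 b 0.02375267556571 ang 237.35816122723529
```

Call:
step_arm:
  targets: [-4.4,-1.53,0,-0.07,-4.4,-1.53,0,-0.07,-4.4,-1.53,0,-0.07,-3.2,-1.1,0,-0.05,-2,-0.7,0,-0.03]

```text
time: 18.73
tool_pos: [0.5133, 0.1738, 0.0668]
eef_rot: [0.14, 0.99, 0.0, 0.0]
contact_force: [-1.2, 0.3, 0.4]
width: -0.0002
gripper_force: 0.7
```

Call:
step_arm:
  targets: [-2,-0.7,0,-0.03,-1.3,-0.4,0,-0.02,0,0,0,0]

```text
time: 18.98
tool_pos: [0.5161, 0.1718, 0.0665]
eef_rot: [0.116, 0.993, 0.0, 0.0]
contact_force: [0.8, 0.0, 0.1]
width: -0.0002
gripper_force: 0.0
```

Call:
step_arm:
  targets: [-1,0,0,0,0,0,0,0]

```text
time: 19.15
tool_pos: [0.5167, 0.1717, 0.0662]
eef_rot: [0.116, 0.993, -0.0, 0.0]
contact_force: [0.3, -0.2, 0.8]
width: -0.0
gripper_force: 0.3
```

```bash
python3 - <<'E'
from h import *
st=read_state(); p=st['tool_pos']; print(p,st['contact_force'])
y=R.from_quat(st['eef_rot']).as_matrix()[:,1]; er=-y[:2]; et=np.array([-er[1],er[0]]); d=p[:2]-[.553,.2271]
print('r',d@er,'b',-d@et,'ang',np.degrees(np.arctan2(er[1],er[0]))%360)
E
```

```text
[0.51674749 0.17168305 0.06615359] [ 0.25858051 -0.16781277  0.75934256]
r 0.06226536153058597 b 0.02254568936701974 ang 256.7130323791175
```

Call:
step_arm:
  targets: [-1,0,0,-0.02,-1,0,0,0,0,0,0,0]

```text
time: 19.4
tool_pos: [0.5184, 0.1711, 0.0658]
eef_rot: [0.105, 0.994, -0.0, -0.0]
contact_force: [-0.5, -0.1, -0.3]
width: 0.0001
gripper_force: 0.6
```

Call:
step_arm:
  targets: [-1,0,0,0,0,0,0,0]

```text
time: 19.57
tool_pos: [0.5194, 0.1709, 0.0657]
eef_rot: [0.105, 0.994, -0.0, -0.0]
contact_force: [-1.8, -0.1, 0.5]
width: -0.0002
gripper_force: 0.6
```

Call:
step_arm:
  targets: [-1,0,0,0,0,0,0,0]

```text
time: 19.73
tool_pos: [0.5198, 0.1707, 0.0657]
eef_rot: [0.105, 0.994, -0.0, -0.001]
contact_force: [-3.4, -0.7, 0.9]
width: -0.0001
gripper_force: 1.6
```

Call:
step_arm:
  targets: [-1,0,0,0,0,0,0,0]

```text
time: 19.9
tool_pos: [0.5198, 0.1707, 0.0657]
eef_rot: [0.105, 0.994, -0.0, -0.002]
contact_force: [-5.7, 2.0, 3.3]
width: -0.0002
gripper_force: 3.0
```

Call:
step_arm:
  targets: [-0.7,0,0,0,0,0,0,0]

```text
time: 20.07
tool_pos: [0.5199, 0.1707, 0.0657]
eef_rot: [0.105, 0.994, -0.0, -0.002]
contact_force: [-7.7, 1.6, 4.7]
width: 0.0003
gripper_force: 3.8
```

The stop is reached: no further motion, the force rises, and the TCP gives a knob position of (0.540, 0.166), as predicted. Backing off and clearing.

Call:
step_arm:
  targets: [2.5,0,0,0,4,0,0,0,6,0,0,0,0,0,-10,0,0,0,-18,0]

```text
time: 20.48
tool_pos: [0.5082, 0.1728, 0.0931]
eef_rot: [0.105, 0.994, -0.001, -0.002]
contact_force: [0.6, -0.1, 0.1]
width: 0.0001
gripper_force: 0.0
```

Call:
step_arm:
  targets: [0,0,-20,0,0,0,-20,0,0,0,-20,0,0,15,-10,0,0,25,0,0]

```text
time: 20.9
tool_pos: [0.5201, 0.2115, 0.1676]
eef_rot: [0.106, 0.994, 0.0, 0.003]
contact_force: [0.4, 0.2, -0.1]
width: -0.0003
gripper_force: 0.0
```

Call:
step_arm:
  targets: [0,30,0,0,0,30,0,0,0,30,0,0,0,20,0,0,0,0,0,0]

```text
time: 21.32
tool_pos: [0.5428, 0.3239, 0.1651]
eef_rot: [0.104, 0.995, 0.002, 0.002]
contact_force: [0.1, -0.0, 0.1]
width: 0.0
gripper_force: 0.0
```

```bash
python3 - <<'E'
from h import *
t=shot('top','top4'); s=shot('side','side4'); st=read_state(); print(st['tool_pos'],st['contact_force'],st['time'])
z=lambda im,x,y,w,h,W,H:cv2.resize(im['color'][y:y+h,x:x+w,::-1],(W,H),interpolation=cv2.INTER_CUBIC)
cv2.imwrite('pics/m5.png',np.hstack([z(t,180,145,130,150,390,450),z(s,215,150,130,150,390,450)]))
E
```

```text
[0.54136747 0.32021251 0.164338  ] [ 0.29030366  0.07733771 -0.0656666 ] 21.4167
```

View pics/m5.png

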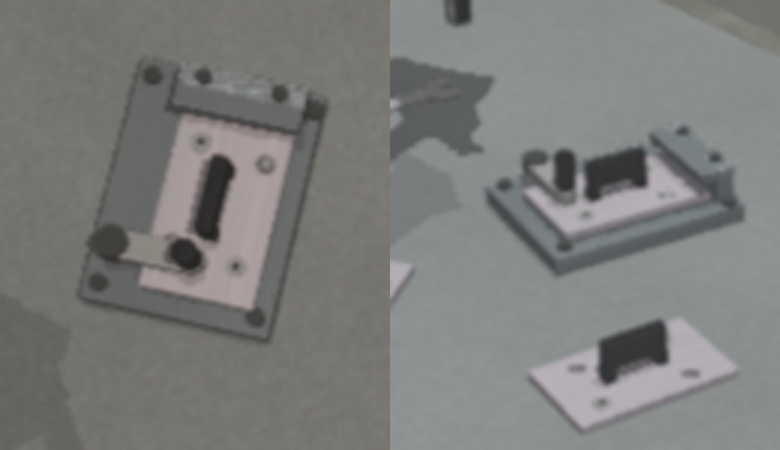

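The top view shows the template flat in the fixture. The keeper arm lies along the fixture's -y over the free end, with its knob at crop (185,253), pivot at (108,241), and the gripper is well clear. Handing in.

```bash
python3 -c "
from h import *
print(proj(load('top4'),(.5399,.1665,.082)),(180+185/3,145+253/3))
print(hand_in())"
```

```text
(np.float64(240.7217187057161), np.float64(228.37512529799469)) (241.66666666666666, 229.33333333333331)
the job is handed in; nothing more can be done
None
```

The template lies flat over both studs under the lip, the keeper is swung to its stop over the free end, and the job was handed in at about 21 s with the arm clear; the hand-in gave no verdict.

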